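# Close up a vial case: fold the hold-down flap, then shut the cover

### The arm

A 6-joint arm with a two-finger parallel gripper is mounted at the origin on a cart in front of the work surface, level with it; the furniture and walls round the work are solid. World frame = base frame: x ahead of the robot, y to its left, z up, the work surface at z = 0. Lengths are in mm, angles in rad, forces in N, time in s.
With the tool pointing down it reaches from about 275 to 725 mm from the base axis. Payload 15.9 kg.
Tool frame: the origin (TCP) lies on the centre line of the jaws, within the pads' length; the fingertips stand r.finger_overhang ahead of it and the grasp point (between the pads) lies 5 mm behind it (r.finger_overhang is the distance from the TCP to the fingertips, in mm); z points along the fingers, y is the line along which they close (so a half turn about z gives the same grasp; the last joint's range is limited). The gripper opens to 85 mm and grips with 20 to 120 N. Pads are 22 mm wide; open, the fingers measure 114 mm over their backs; the gripper's body (76 mm by 85 mm) begins 54 mm behind the grasp point. The pads swing forward as they close: fully open they stand 13 mm farther back than shut.
Start: joints at [-1.259, 0.213, -0.034, 1.323, 0, 1.571], TCP at [153.38, -475.878, 245.306] pointing down, gripper open.
Joint ranges: [-2.98, 2.98], [-0.74, 1.72], [-1.14, 1.35], [-2.1, 2.04], [-1.57, 1.44], [-3.14, 3.14]. Speed limits (rad/s): [1.89, 1.89, 2.39, 2.57, 3.14, 3.14].

### API

Orientations are given as a unit quaternion [w, x, y, z].
In Python, from cell import r, viewer, hand_in gives the robot as it stands.
- The arm moves only by the tool carry_out, never from a script. Its argument "deltas" is text: rows parted by semicolons, each of 7 numbers parted by spaces: the turn, a rotation vector about the tool's x, y, z in degrees, then the shift along the tool's x, y, z in cm, then the gripper's target within -1 to 1 (shut at 1, half-way at 0, fully open at -1). In form: rx ry rz x y z grip; .... A call has 1 to 20 rows; each row shifts and turns the commanded pose from where the row before left it, along the tool's axes as they then stand; what a row does not reach is not made up. A row lasts 1/12 s, in which the tool goes at most 41.7 mm and 7.16 degrees, less where a joint would pass 70% of its speed; a pose out of reach is approached as far as the arm can. A call with a gripper value outside its range is refused whole. The fingers move at their own pace and stop on an object; "newtons" is the grip in N (left out, the last holds). Time passes only in rows, so rows that do not move let the fingers close. It gives the time, the measured TCP pose, the force, the opening and the grip force at its end, in the units of the state.
- r.get_obs(): the state, without advancing time (a new reading comes with each control period).
- viewer.camera(name): name is "side" or "top"; returns the picture (420x560x3 uint8, blue, green, red); there is no depth.
- viewer.camera_params(name): a dict with "fx", "fy", "cx", "cy" (pixels), "rvec" (rotation vector, rad) and "tvec" (3), from world to camera coordinates, as OpenCV has them. Camera axes: x right, y down, z forward; pixel columns grow to the right and rows downward; lengths in mm; the calibration is good to about 2 mm. A picture is of the moment at which its call begins. camera_params takes no time and is no camera call.
- hand_in(): hands the job in; it is judged then, once.
The state is a dict: "clock": time; "q": joint angles; "qvel": joint speeds; "joint_efforts": joint torques, N m; "position": TCP position; "tool_rot": TCP orientation; "wrist_force": force on the tool from outside, world axes, zero at the start; "moment": the same for the moment, N m; "grip_width": opening from 0.0 (shut) to 1.0 (fully open); "gripper_force": force on a finger pad.
Only numpy, scipy, OpenCV 4.12 (cv2) and the standard library are available. Lean on these libraries where they do the work, as an engineer would, in place of code of your own. Each camera call takes 0.05 s, during which the arm holds its last target. There are 200 camera calls.

### The job

The vial case stands open. Push its upright metal hold-down flap over until it lies flat on the vials, and only then swing the hinged cover shut over it until it is fully closed. Just push with the fingers: do not lift or shove the case, leave the bottle, the tape roll and the timer where they are, and draw the hand back at the end.

Things in the scene. Friction and masses are not known exactly. Their poses are not given: they have to be found in the camera images.
- case: Loose dark grey plastic case, 2 to 3.5 kg, 150 mm (its x) by 236 mm (its y), walls 6 mm thick, rim 66 mm high, with a tray of amber vials fixed inside (tops 54 mm up). Origin: centre of the underside. Its x axis points from the front (two latches) to the back (cover hinge), its y axis to its left (flap hinge), z up.
- flap (a joint): Angle of the aluminium hold-down flap (rad): 0 lies flat over the vials, 1.57 stands upright (stop at 1.62). Its hinge line runs along the case's x at its left wall; it folds towards the case's -y and its free edge goes down to the case's right. A friction hinge: it stays where it is left and needs about 1 N at the free edge.
- flap_hinge (a point): Middle of the flap's hinge line: in the case frame x = -20, y = +106, z = +60 mm. The flap is 64 mm wide along the case's x (32 mm either side of this point), 127 mm long from hinge line to free edge and 4 mm thick (2 mm either side of the hinge line).
- flap_edge (a point): Middle of the flap's free edge (a rolled rim, 6 mm thick), 127 mm from the hinge line.
- cover (a joint): Angle of the case's cover (rad): 0 shut, 1.57 upright, more leans back away from the case (stop at 1.95). Its hinge line runs along the case's y at the back rim; it shuts towards the case's -x. A friction hinge: it stays where it is left and needs about 1 to 3 N at the free edge. It strikes the flap if that still stands up.
- cover_hinge (a point): Middle of the cover's hinge line: in the case frame x = +78, y = 0, z = +68 mm. The cover is a dark grey plastic shell 236 mm wide along the case's y (118 mm either side), reaching 153 mm from the hinge line; shut, its flat outside face lies 20 mm above the hinge line, and its skirt hangs 18 mm below that face.
- cover_edge (a point): Middle of the cover's free edge, on its outside face: 153 mm from the hinge line along the cover and 20 mm out from it.
- bottle: Bystander: small white bottle with screw cap, 38 mm across, 70 mm high, to the right of the case. Origin: centre of its underside.
- roll: Bystander: roll of tape lying flat, 60 mm across, 19 mm high, to the right of the case. Origin: centre of its underside.
- clock: Bystander: small flat timer, 52 x 66 x 20 mm, to the left of the case. Origin: centre of its underside.

How it is judged:
By the outcome, as a careful person would: the job done as asked, in the order asked, and still so for the second after the job is handed in, with the robot touching nothing.
It also fails if it takes over 54 s, if anything falls off the work surface, if the arm or the gripper's body presses on something with over 40 N, if the wrist force passes 120 N, or if a joint passes its speed limit or range.

## Working session

There is one attempt and no reset: what is moved stays moved. The work goes in short steps, Python scripts to look and compute and a tool call to move; the robot and the scene stay as the last step left them, time stands still between calls to the robot, and variables do not carry over. Pictures are saved under pics/ and viewed, at most 10 in all, crops included, and the job is handed in when it is done.

Besides the shell and the picture viewer there is one more tool, called after ">>>" as name(argument=value, ...), one argument or row to a line, values as JSON. carry_out: Moves the arm, as the interface text tells. Its arguments: {"type":"object","properties":{"deltas":{"type":"string"},"newtons":{"type":"number"}},"required":["deltas"]}

```bash
mkdir -p pics; cat > h.py <<'E'
import numpy as np, cv2
from cell import r, viewer, hand_in
def P(n):
    p=viewer.camera_params(n);K=np.array([[p['fx'],0,p['cx']],[0,p['fy'],p['cy']],[0,0,1.]])
    return K,np.array(p['rvec'],float).ravel(),np.array(p['tvec'],float).ravel()
def onz(n,u,v,z):
    K,rv,t=P(n);R=cv2.Rodrigues(rv)[0];d=R.T@np.linalg.inv(K)@[u,v,1];c=-R.T@t
    return c+d*(z-c[2])/d[2]
def proj(n,X):
    K,rv,t=P(n);return cv2.projectPoints(np.array(X,float).reshape(-1,1,3),rv,t,K,None)[0].reshape(-1,2)
def snap(f):
    a=[viewer.camera(n) for n in('side','top')]
    for n,i in zip(('side','top'),a): cv2.imwrite(f'pics/{f}_{n}.png',i)
    return a
E
python3 - <<'E'
from h import *
snap('a')
for n in('side','top'):
    K,rv,t=P(n);R=cv2.Rodrigues(rv)[0];print(n,K[0,0],-R.T@t,R[2])
o=r.get_obs();print(o['tool_rot'],o['position'],r.finger_overhang,o['grip_width'],o['clock'])
E
```

```text
side 386.9936936858099 [ 539.92586295 -504.03852941  800.11130944] [-0.06549441  0.67105595 -0.73850822]
top 408.98740637947094 [ 363.07245463  173.22008745 1011.90051733] [ 0.12956028 -0.01336862 -0.99148142]
[-4.80875997e-04  9.87874085e-01  1.55256417e-01 -8.05963840e-05] [ 153.29089815 -475.62684911  244.88163712] 14.0 0.9992388316440131 0.1
```

View pics/a_side.png

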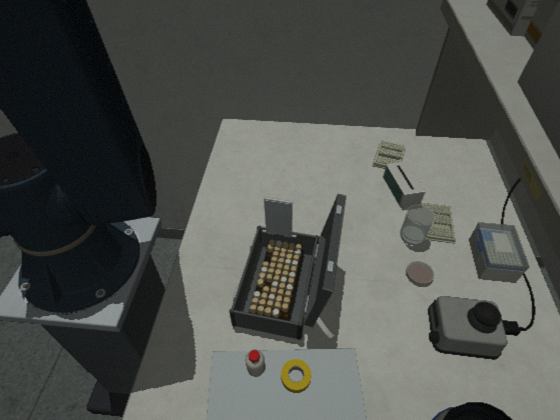

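View pics/a_top.png

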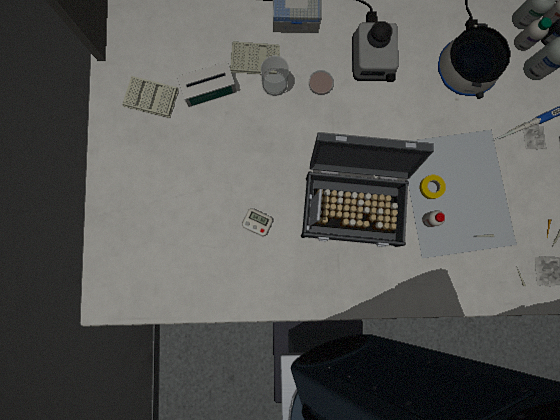

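The side view shows the case around (275,280), with the flap upright at (278,217) and the cover leaning back at (330,260). In the top view the case is at (355,210), the bottle at (434,218), the roll at (432,186) and the timer at (258,222). I'll enlarge both views next.

```bash
python3 - <<'E'
import cv2,numpy as np
a=cv2.imread('pics/a_side.png')[185:345,225:355];b=cv2.imread('pics/a_top.png')[125:255,295:445]
a=cv2.resize(a,None,fx=3.6,fy=3.6,interpolation=2);b=cv2.resize(b,None,fx=2,fy=2)
b=cv2.resize(cv2.imread('pics/a_top.png')[125:255,295:445],None,fx=2.2,fy=2.2,interpolation=2)
c=np.zeros((600,800,3),np.uint8);c[:a.shape[0],:a.shape[1]]=a;c[:b.shape[0],470:470+b.shape[1]]=b
c=np.clip(c*1.8,0,255).astype(np.uint8);print(a.shape,b.shape)
cv2.imwrite('pics/c1.png',c)
E
```

```text
(576, 468, 3) (286, 330, 3)
```

View pics/c1.png

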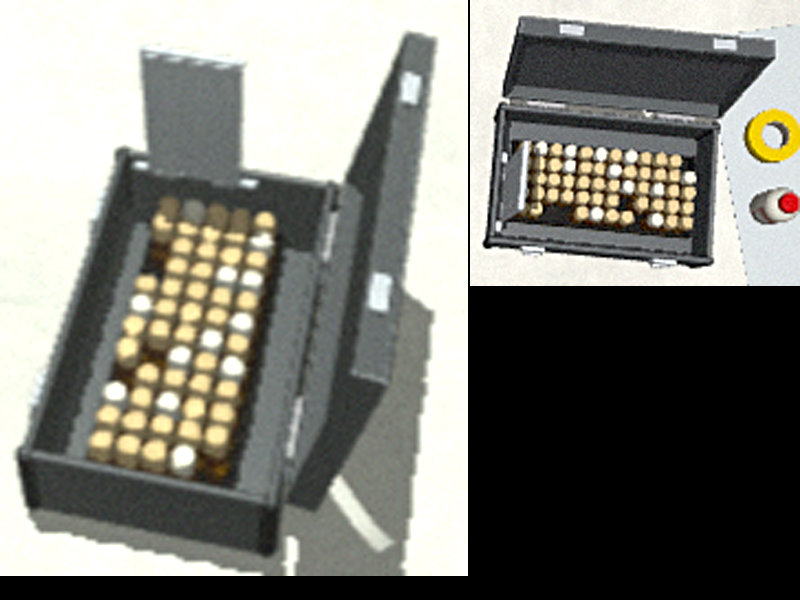

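The enlarged rim, cover-edge and flap-edge corners are clear in both views, so I'll compute the poses from them.

```bash
python3 - <<'E'
from h import *
T=lambda x,y:(295+(x-470)/2.2,125+y/2.2); S=lambda x,y:(225+x/3.6,185+y/3.6)
t=[onz('top',*T(*p),66) for p in((488,243),(712,263),(718,125),(500,105))]
s=[onz('side',*S(*p),66) for p in((120,152),(25,450),(278,490),(337,185))]
for n,q in(('top',t),('side',s)):
    q=np.array(q);print(n,q[:,:2].round(0).tolist())
m=np.array(t)[:,:2]*.5+np.array(s)[:,:2]*.5
local=np.array([[-75,118],[-75,-118],[75,-118],[75,118]],float)
for q in(np.array(t)[:,:2],np.array(s)[:,:2],m):
    c=q.mean(0);A=(local.T@(q-c));yaw=np.arctan2(A[0,1]-A[1,0],A[0,0]+A[1,1]);print('c',c.round(1),'yaw',np.degrees(yaw).round(2),'res',np.abs((local@np.array([[np.cos(yaw),np.sin(yaw)],[-np.sin(yaw),np.cos(yaw)]])+c)-q).max().round(1))
def tri(pt,ps):
    M=[]
    for n in('top','side'):
        K,rv,tv=P(n);M.append(K@np.c_[cv2.Rodrigues(rv)[0],tv])
    X=cv2.triangulatePoints(M[0],M[1],np.array(pt,float),np.array(ps,float)).ravel();return (X[:3]/X[3]).round(1)
R=np.array([[np.cos(yaw),-np.sin(yaw),0],[np.sin(yaw),np.cos(yaw),0],[0,0,1]])
for a,b in(((520,17),(405,35)),((775,42),(355,372)),((520,17),(435,40)),((775,42),(385,380)),((528,141),(245,65)),((519,143),(245,65))):
    X=tri(T(*a),S(*b));print(X,(R.T@(X-[*c,0])).round(1))
for z,n,p in((70,'bottle',(788,203)),(19,'roll',(772,135))): print(n,onz('top',*T(*p),z))
print('clock',onz('top',258,222,20))
E
```

```text
top [[430.0, 102.0], [404.0, -134.0], [552.0, -149.0], [578.0, 84.0]]
side [[432.0, 97.0], [407.0, -129.0], [553.0, -140.0], [581.0, 82.0]]
c [490.9 -24.2] yaw -6.41 res 0.7
c [493.2 -22.7] yaw -6.19 res 8.0
c [492.1 -23.4] yaw -6.3 res 4.3
[616.7  76.9 221.3] [112.9 113.4 221.3]
[ 589.7 -153.1  223.9] [ 111.2 -118.2  223.9]
[626.7  77.3 214.4] [122.8 114.9 214.4]
[ 597.7 -154.7  217.7] [ 119.4 -118.9  217.7]
[515.9  70.9 188.4] [ 13.3  96.4 188.4]
[515.6  78.5 180.4] [ 12.2 103.9 180.4]
bottle [ 465.33060273 -216.89485591   70.        ]
roll [ 548.27623671 -225.61328781   19.        ]
clock [468.46263979 207.46119869  20.        ]
```

>>> carry_out(
  deltas="0 0 -6.6 0 0 -0.3 1;0 0 -6.6 0 0 -0.3 1;0 0 -6.6 0 0 -0.3 1;0 0 -6.6 0 0 -0.3 1;0 0 -6.6 0 0 -0.3 1;0 0 -6.6 0 0 -0.3 1;0 0 -6.6 0 0 -0.3 1;0 0 -6.6 0 0 -0.3 1;0 0 -6.6 0 0 -0.3 1;0 0 -6.6 0 0 -0.3 1;0 0 0 0 0 0 1",
  newtons=30,
)

```text
clock: 1.02
position: [153.4, -475.9, 275.5]
tool_rot: [0.0, 0.742, 0.67, 0.0]
wrist_force: [0.6, -0.0, 0.3]
grip_width: -0.001
gripper_force: 0.0
```

```bash
cat >> h.py <<'E'
from scipy.spatial.transform import Rotation as Ro
C=np.array([491,-24,0.]);RC=Ro.from_euler('z',-6.35,degrees=True).as_matrix()
def st():
    o=r.get_obs();w,x,y,z=o['tool_rot'];M=Ro.from_quat([x,y,z,w]).as_matrix();p=np.array(o['position'])
    print('t',o['clock'],'case pos',(RC.T@(p-C)).round(1),'z',(RC.T@M).round(2).tolist(),'F',np.round(o['wrist_force'],1),'q',np.round(o['q'],2),o['grip_width'])
    return p,M
E
python3 -c "from h import *;st()"
```

```text
t 1.0167 case pos [-285.6 -486.5  275.5] z [[-0.01, 1.0, 0.0], [1.0, 0.01, -0.0], [-0.0, 0.0, -1.0]] F [ 0.6 -0.   0.3] q [-1.26  0.21  0.04  1.4   0.    0.41] -0.0008950077801835767
```

>>> carry_out(
  deltas="0 0 0 3.18 1.33 0 1;0 0 0 3.18 1.33 0 1;0 0 0 3.18 1.33 0 1;0 0 0 3.18 1.33 0 1;0 0 0 3.18 1.33 0 1;0 0 0 3.18 1.33 0 1;0 0 0 3.18 1.33 0 1;0 0 0 3.18 1.33 0 1;0 0 0 3.18 1.33 0 1;0 0 0 3.18 1.33 0 1;0 0 0 3.18 1.33 0 1;0 0 0 3.18 1.33 0 1;0 0 0 3.18 1.33 0 1;0 0 0 3.18 1.33 0 1;0 0 0 3.18 1.33 0 1;0 0 0 3.18 1.33 0 1;0 0 0 3.18 1.33 0 1;0 0 0 3.18 1.33 0 1;0 0 0 3.18 1.33 0 1;0 0 0 3.18 1.33 0 1",
)

```text
clock: 2.68
position: [486.2, 129.8, 274.9]
tool_rot: [-0.0, 0.745, 0.667, -0.0]
wrist_force: [0.1, -1.3, -0.5]
grip_width: 0.003
gripper_force: 0.0
```

```bash
python3 - <<'E'
from h import *
st()
s,t=snap('b')
a=cv2.resize(s[160:345,220:370],None,fx=2.6,fy=2.6,interpolation=2);b=cv2.resize(t[120:300,260:445],None,fx=2.1,fy=2.1,interpolation=2)
c=np.zeros((490,800,3),np.uint8);c[:a.shape[0],:a.shape[1]]=a;c[:b.shape[0],400:400+b.shape[1]]=b
cv2.imwrite('pics/c2.png',np.clip(c*1.7,0,255).astype(np.uint8))
E
```

```text
t 2.6833 case pos [-21.8 152.4 274.9] z [[0.0, 1.0, -0.0], [1.0, -0.0, -0.0], [-0.0, -0.0, -1.0]] F [ 0.1 -1.3 -0.5] q [ 0.26  0.22  0.05  1.4  -0.    1.94] 0.0033982141384715316
```

View pics/c2.png

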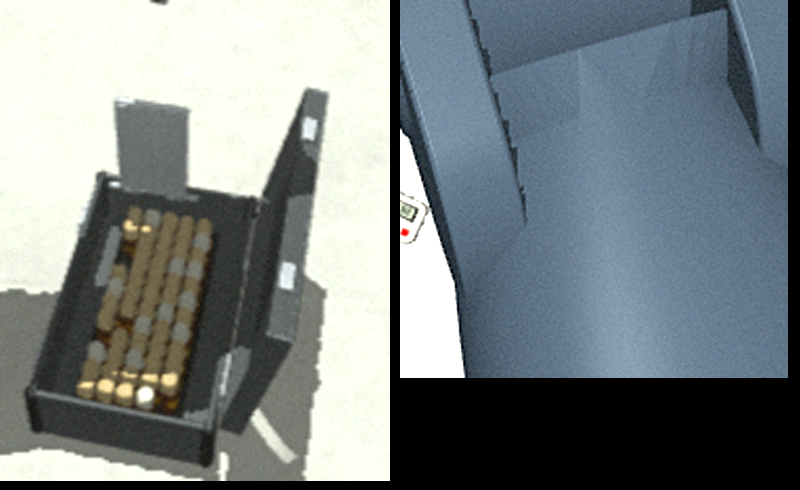

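The side view shows the flap still upright at (150,145) in the crop, and the tips just appearing top left at (160,0). The top view is blocked by the arm. Next I go down and push along the flap's arc to about 45°.

>>> carry_out(
  deltas="0 0 0 0 0 2.4 1;0 0 0 0 0 2.4 1;0 0 0 0 0 2.4 1;0 0 0 0 0 2.4 1;0 0 0 -1.1 0 0 1;0 0 0 -1.1 0 0 1;0 0 0 -1.1 0 0 1;0 0 0 -1.36 0 0.16 1;0 0 0 -1.36 0 0.16 1;0 0 0 -1.28 0 0.5 1;0 0 0 -1.28 0 0.5 1;0 0 0 -1.1 0 0.82 1;0 0 0 -1.1 0 0.82 1;0 0 0 0 0 0 1",
)

```text
clock: 3.95
position: [473.7, 18.8, 148.9]
tool_rot: [-0.0, 0.745, 0.667, -0.0]
wrist_force: [-0.5, 0.0, -1.1]
grip_width: -0.004
gripper_force: 0.0
```

```bash
python3 - <<'E'
from h import *
st()
s=viewer.camera('side')
a=cv2.resize(s[160:345,220:370],None,fx=2.6,fy=2.6,interpolation=2)
cv2.imwrite('pics/c3.png',np.clip(a*1.7,0,255).astype(np.uint8))
E
```

```text
t 3.95 case pos [-22.   40.6 148.9] z [[-0.0, 1.0, -0.0], [1.0, 0.0, -0.0], [-0.0, -0.0, -1.0]] F [-0.5  0.  -1.1] q [ 0.04  0.2  -0.3   1.07 -0.    1.72] -0.003868699406263419
```

View pics/c3.png

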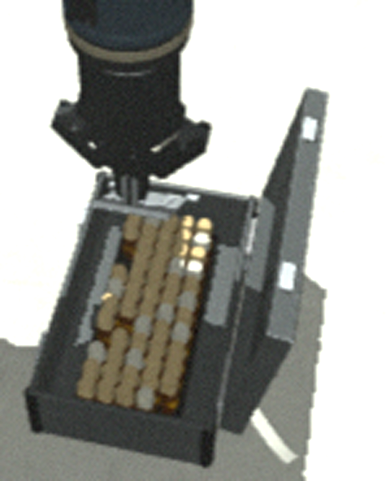

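The flap leans over under the fingers, with its edge near (135,212) in the crop. I continue down the arc.

>>> carry_out(
  deltas="0 0 0 -0.68 0 1.04 1;0 0 0 -0.68 0 1.04 1;0 0 0 -0.55 0 1.25 1;0 0 0 -0.55 0 1.25 1;0 0 0 -0.2 0 1.2 1;0 0 0 -0.2 0 1.2 1;0 0 0 0 0 0.1 1;0 0 0 0 0 0 1",
)

```text
clock: 4.67
position: [471.1, -7.4, 78.9]
tool_rot: [-0.0, 0.744, 0.668, -0.0]
wrist_force: [1.3, -0.5, 0.1]
grip_width: 0.001
gripper_force: 0.0
```

>>> carry_out(
  deltas="0 0 0 0 0 0.1 1;0 0 0 0 0 0.1 1;0 0 0 0 0 0 1;0 0 0 0 0 0 1",
)

```text
clock: 5.0
position: [471.5, -7.5, 77.3]
tool_rot: [0.0, 0.744, 0.668, 0.0]
wrist_force: [1.2, 0.0, 0.5]
grip_width: -0.0
gripper_force: 0.2
```

>>> carry_out(
  deltas="0 0 0 0 0 0.1 1;0 0 0 0 0 0 1;0 0 0 0 0 0 1",
)

```text
clock: 5.25
position: [471.4, -7.5, 76.0]
tool_rot: [0.0, 0.744, 0.668, 0.0]
wrist_force: [1.2, 0.6, 0.5]
grip_width: -0.004
gripper_force: 0.5
```

>>> carry_out(
  deltas="0 0 0 0 0 0.1 1;0 0 0 0 0 0 1;0 0 0 0 0 0 1",
)

```text
clock: 5.5
position: [471.6, -7.6, 75.7]
tool_rot: [0.0, 0.744, 0.668, 0.0]
wrist_force: [-3.7, 1.1, 15.7]
grip_width: 0.002
gripper_force: 8.0
```

>>> carry_out(
  deltas="0 0 0 0 0 0.1 1;0 0 0 0 0 0 1;0 0 0 0 0 0 1",
)

```text
clock: 5.75
position: [471.7, -7.6, 75.3]
tool_rot: [0.001, 0.744, 0.668, 0.001]
wrist_force: [-9.2, 0.9, 30.0]
grip_width: -0.002
gripper_force: 15.2
```

The flap is flat: the fingers meet a stop at 15–30 N with the tips at 61 mm. I now rise and go over behind the cover.

>>> carry_out(
  deltas="0 0 0 0 0 -1 1;0 0 0 0 0 -3.2 1;0 0 0 0 0 -3.2 1;0 0 0 0 0 -3.2 1;0 0 0 0 0 -3.2 1;0 0 0 0 0 -3.2 1;0 0 0 0 0 -3.2 1;0 0 0 0 0 0 1;0 0 0 -0.2 2.4 0 1;0 0 0 -0.2 2.4 0 1;0 0 0 -0.2 2.4 0 1;0 0 0 -0.2 2.4 0 1;0 0 0 -0.2 2.4 0 1;0 0 0 -0.2 2.4 0 1;0 0 0 -0.2 2.4 0 1;0 0 0 0 2.4 0 1;0 0 0 0 0 0 1",
)

```text
clock: 7.17
position: [663.2, -42.5, 273.3]
tool_rot: [-0.001, 0.744, 0.668, -0.001]
wrist_force: [-1.1, 0.1, -0.5]
grip_width: 0.002
gripper_force: 0.0
```

```bash
python3 - <<'E'
from h import *
st()
s=viewer.camera('side')
a=cv2.resize(s[120:345,220:400],None,fx=2.6,fy=2.6,interpolation=2)
cv2.imwrite('pics/c4.png',np.clip(a*1.7,0,255).astype(np.uint8))
E
```

```text
t 7.1667 case pos [173.2   0.6 273.3] z [[-0.0, 1.0, -0.0], [1.0, 0.0, -0.0], [-0.0, -0.0, -1.0]] F [-1.1  0.1 -0.5] q [-0.06  0.6   0.6   1.58 -0.    1.61] 0.002460345849488891
```

View pics/c4.png

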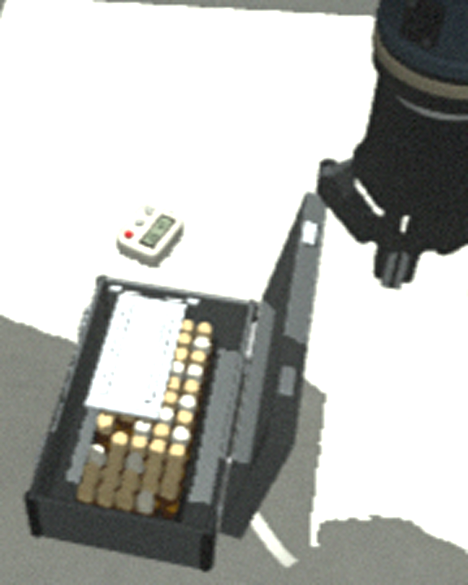

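The flap lies flat over the left part of the vials, around (140,355), and the fingers hang behind the cover at (393,275). Next I lower them and pull the cover over.

>>> carry_out(
  deltas="0 0 0 0 0 2.3 1;0 0 0 0 0 2.3 1;0 0 0 0 0 2.3 1;0 0 0 0 -1.5 0 1;0 0 0 0 -1.5 0 1;0 0 0 0 -1.2 0 1;0 0 0 0 -1.2 0 1;0 0 0 0 0 0 1",
)

```text
clock: 7.88
position: [605.1, -36.0, 207.8]
tool_rot: [0.0, 0.744, 0.668, 0.0]
wrist_force: [-1.4, 0.4, -0.7]
grip_width: 0.005
gripper_force: 0.0
```

>>> carry_out(
  deltas="0 0 0 0 -1.2 0 1;0 0 0 0 -1.2 0 1;0 0 0 0 -1.2 0 1;0 0 0 0 -1.2 0 1;0 0 0 0 0 0 1",
)

```text
clock: 8.3
position: [557.9, -31.0, 207.4]
tool_rot: [-0.0, 0.744, 0.668, -0.0]
wrist_force: [-0.1, -0.1, 0.1]
grip_width: 0.003
gripper_force: 0.0
```

```bash
python3 - <<'E'
from h import *
st()
s=viewer.camera('side')
a=cv2.resize(s[120:345,220:400],None,fx=2.6,fy=2.6,interpolation=2)
cv2.imwrite('pics/c5.png',np.clip(a*1.7,0,255).astype(np.uint8))
E
```

```text
t 8.3 case pos [ 67.3   0.5 207.4] z [[-0.0, 1.0, -0.0], [1.0, 0.0, -0.0], [-0.0, -0.0, -1.0]] F [-0.1 -0.1  0.1] q [-0.06  0.34  0.04  1.27 -0.    1.62] 0.002694686384417629
```

View pics/c5.png

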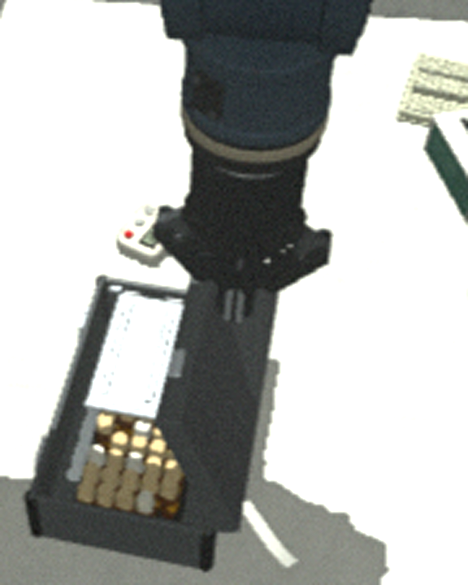

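The cover is turning, its free edge near (175,400) in the crop, and the case hasn't moved. I continue down the arc.

>>> carry_out(
  deltas="0 0 0 0 -0.9 0.5 1;0 0 0 0 -0.9 0.6 1;0 0 0 0 -1.35 0.7 1;0 0 0 0 -1.35 0.7 1;0 0 0 0 -1.1 1 1;0 0 0 0 -1.1 1 1;0 0 0 0 -0.85 1.3 1;0 0 0 0 -0.85 1.3 1;0 0 0 0 -0.4 1.1 1;0 0 0 0 -0.4 1.1 1;0 0 0 0 0 0 1",
)

```text
clock: 9.27
position: [466.8, -21.2, 112.3]
tool_rot: [-0.001, 0.744, 0.668, -0.001]
wrist_force: [-0.8, 0.4, -0.1]
grip_width: 0.001
gripper_force: 0.0
```

>>> carry_out(
  deltas="0 0 0 0 -0.2 0.5 1;0 0 0 0 0 0.3 1;0 0 0 0 0 0 1;0 0 0 0 0 0 1",
)

```text
clock: 9.6
position: [466.2, -21.1, 106.1]
tool_rot: [0.0, 0.744, 0.668, 0.0]
wrist_force: [0.0, -0.1, -0.1]
grip_width: 0.0
gripper_force: 0.0
```

>>> carry_out(
  deltas="0 0 0 0 0 0.15 1;0 0 0 0 0 0.15 1;0 0 0 0 0 0 1;0 0 0 0 0 0 1",
)

```text
clock: 9.93
position: [465.8, -21.1, 102.9]
tool_rot: [0.0, 0.744, 0.668, 0.0]
wrist_force: [-0.4, 0.2, 1.2]
grip_width: -0.001
gripper_force: 0.0
```

>>> carry_out(
  deltas="0 0 0 0 0 0.1 1;0 0 0 0 0 0 1;0 0 0 0 0 0 1",
)

```text
clock: 10.18
position: [465.9, -21.1, 102.0]
tool_rot: [0.0, 0.744, 0.668, 0.0]
wrist_force: [-1.1, 0.5, 2.3]
grip_width: 0.002
gripper_force: 1.4
```

>>> carry_out(
  deltas="0 0 0 0 0 0.1 1;0 0 0 0 0 0 1;0 0 0 0 0 0 1",
)

```text
clock: 10.43
position: [466.0, -21.1, 101.8]
tool_rot: [0.0, 0.744, 0.668, 0.0]
wrist_force: [-7.3, 1.0, 21.6]
grip_width: -0.002
gripper_force: 10.8
```

Firm contact with the tips at 88 mm, which is the shut height. One more slight press, then I draw back up and away.

>>> carry_out(
  deltas="0 0 0 0 0 0.05 1;0 0 0 0 0 0 1;0 0 0 0 0 -0.5 1;0 0 0 0 0 -1.5 1;0 0 0 0 0 -3 1;0 0 0 0 0 -3 1;0 0 0 0 0 -3 1;0 0 0 0 0 -3 1;0 0 0 0 0 -3 1;0 0 0 0 0 0 1",
)

```text
clock: 11.27
position: [467.5, -21.1, 275.6]
tool_rot: [0.002, 0.744, 0.668, 0.002]
wrist_force: [2.0, -0.6, 0.7]
grip_width: 0.001
gripper_force: 0.0
```

>>> carry_out(
  deltas="0 0 0 -2.4 -1 0 1;0 0 0 -2.4 -1 0 1;0 0 0 -2.4 -1 0 1;0 0 0 -2.4 -1 0 1;0 0 0 -2.4 -1 0 1;0 0 0 -2.4 -1 0 1;0 0 0 -2.4 -1 0 1;0 0 0 -2.4 -1 0 1;0 0 0 -2.4 -1 0 1;0 0 0 -2.4 -1 0 1;0 0 0 -2.4 -1 0 1;0 0 0 -2.4 -1 0 1;0 0 0 -2.4 -1 0 1;0 0 0 -2.4 -1 0 1;0 0 0 -2.4 -1 0 1;0 0 0 -2.4 -1 0 1;0 0 0 -2.4 -1 0 1;0 0 0 0 0 0 1;0 0 0 0 0 0 1",
)

```text
clock: 12.85
position: [252.5, -409.2, 270.0]
tool_rot: [-0.0, 0.745, 0.667, 0.0]
wrist_force: [-0.1, -0.3, 0.4]
grip_width: 0.0
gripper_force: 0.0
```

```bash
python3 - <<'E'
from h import *
st()
s,t=snap('z')
L=np.array([[-75,118,88],[-75,-118,88],[78,-118,88],[78,118,88]])
for n,i in(('side',s),('top',t)):
    i[:]=np.clip(i*1.6,0,255)
    for p in proj(n,(L@RC.T)+C): cv2.circle(i,tuple(int(round(v)) for v in p),1,(0,0,255),-1)
a=cv2.resize(s[190:390,220:350],None,fx=2.8,fy=2.8);b=cv2.resize(t[130:270,240:450],None,fx=2,fy=2)
c=np.zeros((580,800,3),np.uint8);c[:a.shape[0],:a.shape[1]]=a;c[:b.shape[0],370:370+b.shape[1]]=b
cv2.imwrite('pics/c6.png',c)
E
```

```text
t 12.85 case pos [-194.4 -409.2  270. ] z [[-0.0, 1.0, -0.0], [1.0, 0.0, 0.0], [0.0, -0.0, -1.0]] F [-0.1 -0.3  0.4] q [-1.02  0.17 -0.02  1.38  0.    0.66] 0.00024495442409472567
```

View pics/c6.png

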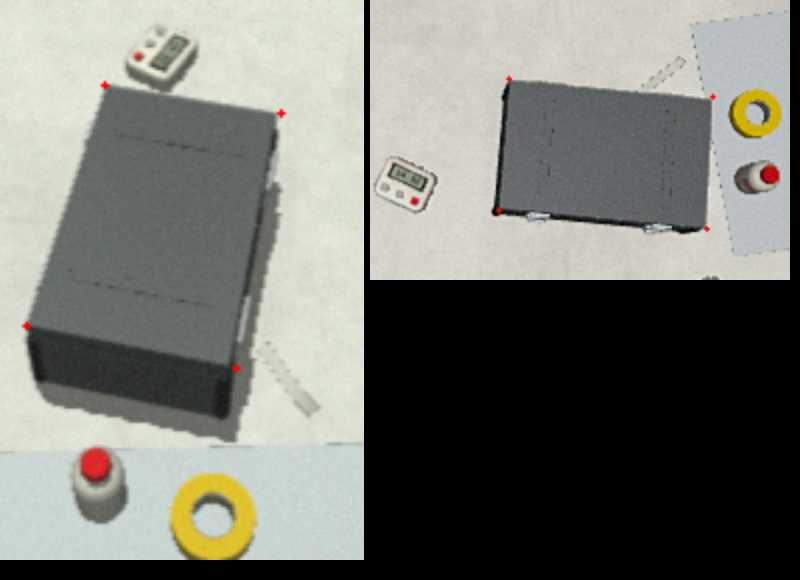

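The cover is shut, and its corners match the predicted shut positions (red dots) to within a couple of pixels. The bottle, roll and timer are where they were, and the hand is clear.

```bash
python3 -c "from cell import hand_in;print(hand_in())"
```

```text
the job is handed in; nothing more can be done
None
```

I laid the flap flat on the vials, then shut the cover fully over it; the bottle, tape roll and timer are where they were, the hand is drawn back, and the job was handed in at about 13 s.

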